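Put the pipe fittings back into their stock trays

TASK

Put the four loose galvanised pipe fittings (tee, elbow, straight socket and hexagon nut) back into stock: lay each one, the same side up as you found it, flat in the middle of the empty bay of the green tray that holds a sample of the same shape. Leave the plain round steel collar, which has no tray, and the glass jar where they are.

Things in the scene. Friction and masses are not known exactly. Their poses are not given: they have to be found in the camera images.
- tee_center (a point): Loose galvanised pipe tee lying flat, 64 x 52 x 36 mm high, 0.26 kg: run along x (x = -32 to 32), branch to +y. Barrels 32 mm across, 36 mm beads at the open ends. Grasp along its y at x = 0, from the back of the run (y = -24) to the flat mouth of the branch (y = 26): 50 mm. The point is the middle of the 64 x 52 outline, 18 mm above what it lies on; z up.
- elbow_center (a point): Loose galvanised 90 degree pipe elbow lying flat, 51 x 51 x 36 mm high, 0.2 kg: legs to +x and +y from an upright round knee (radius 17 at x = y = -8.5), 36 mm beads at the mouths. Grasp along its x on the line y = -8.5, from the back of the knee (x = -25.5) to the flat mouth (x = 25.5): 51 mm. The point is the middle of the outline, 18 mm above what it lies on; z up.
- socket_center (a point): Loose galvanised straight pipe socket: an open tube standing on end, 39 mm outside diameter (36 at the waist), 42 mm high, bore 27 to 30 mm, 0.14 kg. Grasp across the diameter in any direction. The point is on its axis half-way up, 21 mm above what it stands on; z up along the tube.
- nut_center (a point): Loose galvanised hexagonal pipe nut lying flat: 54 mm across flats, 62 mm across corners, 28 mm high, 38 mm bore, 0.2 kg. Flats face +x and every 60 degrees from there: grasp across flats, for instance along its x. The point is on its axis half-way up, 14 mm above what it lies on; z up.
- bay_tee (a point): Empty bay of the tee tray: of four alike green trays fixed to the bench (204 x 108 mm) the one with a fixed sample tee in its far part. Bay 100 x 100 mm, dark rubber floor, rim 4 mm high all round. The point is the centre of the bay's floor, 10 mm above the bench; x points to the sample (centre 101 mm away, up to 42 mm tall), y across, z up.
- bay_elbow (a point): Empty bay of the elbow tray: of four alike green trays fixed to the bench (204 x 108 mm) the one with a fixed sample elbow in its far part. Bay 100 x 100 mm, dark rubber floor, rim 4 mm high all round. The point is the centre of the bay's floor, 10 mm above the bench; x points to the sample (centre 101 mm away, up to 42 mm tall), y across, z up.
- bay_socket (a point): Empty bay of the straight socket tray: of four alike green trays fixed to the bench (204 x 108 mm) the one with a fixed sample straight socket in its far part. Bay 100 x 100 mm, dark rubber floor, rim 4 mm high all round. The point is the centre of the bay's floor, 10 mm above the bench; x points to the sample (centre 101 mm away, up to 42 mm tall), y across, z up.
- bay_nut (a point): Empty bay of the hexagon nut tray: of four alike green trays fixed to the bench (204 x 108 mm) the one with a fixed sample hexagon nut in its far part. Bay 100 x 100 mm, dark rubber floor, rim 4 mm high all round. The point is the centre of the bay's floor, 10 mm above the bench; x points to the sample (centre 101 mm away, up to 42 mm tall), y across, z up.
- collar_center (a point): A loose plain round steel collar (a thick flat ring, 76 mm outside, 44 mm bore, 14 mm high): not a fitting of any tray, to be left alone. The point is its centre, 7 mm above the bench. z up.
- jar: A loose closed glass jar with a metal lid, 68 mm in diameter, 95 mm tall, standing at the side of the work, to be left alone. Origin at the centre of its underside, z up.
Things that resemble listed ones, but are neither listed nor needed, are in the scene too. Leave any pink look-alike of the part that bears bay_nut alone. Leave any pink or yellow look-alike of the part that bears elbow_center alone.

How it is judged (in metres and radians):
At the end, for the whole second after the job is handed in: Each fitting lies at rest on the floor of the bay of the tray with its own sample: its centre within 15 mm horizontally of the bay's centre and within 5 mm of its resting height, the same side up, tilted less than 0.12 rad. The collar and the jar are within 20 mm of where they stood (horizontal distance between tee_center and bay_tee below 0.015 m and z of tee_center in the frame of bay_tee between 0.013 and 0.023 m and angle between each of tee_center, elbow_center, socket_center, nut_center's own z axis and vertical below 0.12 rad and linear speed of each of tee, elbow, socket, nut below 0.01 m/s and angular speed of each of tee, elbow, socket, nut below 0.1 rad/s and horizontal distance between elbow_center and bay_elbow below 0.015 m and z of elbow_center in the frame of bay_elbow between 0.013 and 0.023 m and horizontal distance between socket_center and bay_socket below 0.015 m and z of socket_center in the frame of bay_socket between 0.016 and 0.026 m and horizontal distance between nut_center and bay_nut below 0.015 m and z of nut_center in the frame of bay_nut between 0.009 and 0.019 m and distance of each of collar_center, jar from where it was at the start of the episode below 0.02 m); the robot touches nothing.
It fails at once if the collar or the jar is moved by more than 20 mm (distance of any of collar_center, jar from where it was at the start of the episode above 0.02 m).
It also fails if it takes over 106 s, if anything falls off the work surface, if the arm or the gripper's body presses on something with over 40 N, if the wrist force passes 120 N, or if a joint passes its speed limit or range.

ROBOT

A 7-joint arm with a two-finger parallel gripper is mounted at the origin on the work surface. World frame = base frame: x ahead of the robot, y to its left, z up, the work surface at z = 0. Lengths are in m, angles in degrees, forces in N, time in s.
With the tool pointing down it reaches from about 0.425 to 1.025 m from the base axis. Payload 9.4 kg.
Tool frame: the origin (TCP) lies midway between the tips of the shut fingers; the grasp point (between the pads) lies 19 mm behind it (robot.tcp_to_grasp is the z of the grasp point in the tool frame, in m); z points along the fingers, y is the line along which they close (so a half turn about z gives the same grasp; the last joint's range is limited). The gripper opens to 85 mm and grips with 20 to 120 N. Pads are 22 mm wide; open, the fingers measure 114 mm over their backs; the gripper's body (76 mm by 85 mm) begins 54 mm behind the grasp point. The pads swing forward as they close: fully open they stand 13 mm farther back than shut.
Start: joints at [69.345, 34.337, -0.143, 91.639, 0.103, 54.024, -4.572], TCP at [0.203, -0.696, 0.231] pointing down, gripper open.
Joint ranges: [-147.43, 147.43], [-19.82, 112.94], [-74.19, 73.91], [6.32, 146.72], [-59.91, 239.91], [6.04, 106.73], [-150.56, 150.56]. Speed limits (degrees/s): [127.2, 127.2, 172.46, 172.46, 180, 180, 180].

INTERFACE

Orientations are given as [roll, pitch, yaw] about the fixed x, y, z axes, in that order (R = Rz(yaw) Ry(pitch) Rx(roll)).
In Python, from station import readout, snapshot, camera_params, robot, spot_in, landmark_of gives the robot as it stands.
- The arm moves only by the tool play_rows, never from a script. Its argument "rows" is a list of rows, each an object of numbers: "claw": the finger opening in m, from 0 to 0.0854; "dx", "dy", "dz": the shift along the world's x, y, z in m; "wx", "wy", "wz": the turn, a rotation vector about the world's x, y, z in rad. A call has exactly 5 rows; each row is the pose to reach, as a shift and turn from the pose commanded when the call began; what a row does not reach only later rows make up. A row lasts 1/12 s, in which the tool goes at most 41.7 mm and 7.16 degrees, less where a joint would pass 70% of its speed; a pose out of reach is approached as far as the arm can. A call with a gripper value outside its range is refused whole. The fingers move at their own pace and stop on an object; "grip_force" is the grip in N (left out, the last holds). Time passes only in rows, so rows that repeat a pose let the fingers close, or fill a call up. It gives the time, the measured TCP pose, the force, the opening and the grip force at its end, in the units of the state.
- readout.observe(): the state, without advancing time (a new reading comes with each control period).
- snapshot(name): name is "side" or "top" or "wrist"; returns the picture (400x640x3 uint8, red, green, blue); there is no depth.
- camera_params(name): a dict with "fx", "fy", "cx", "cy" (pixels), "camera_from_world" (4x4, takes a point from world to camera coordinates); the wrist camera has in their place "hand_eye" (4x4, takes a point from camera to tool coordinates, whose origin is the TCP and whose axes are the flange's). Camera axes: x right, y down, z forward; pixel columns grow to the right and rows downward; lengths in m; the calibration is good to about 2 mm. A picture is of the moment at which its call begins: read the wrist's pose just before it. camera_params takes no time and is no camera call.
- robot.job_done(): hands the job in; it is judged then, once.
Trained networks look in the newest picture that a camera, given by its name, has taken for a name from the list of things; names that differ only in an ending like _2 or _b are one class to them, and where a whole thing is asked for, a point or a joint stands for the part that bears it (a point fixed in the world has none). Each returns a list of dicts, best first, with "confidence" (0 to 1); they miss things now and then, are a little off and sometimes report something else, mostly with a low value. They report only what shows in the picture. A call takes as long as a camera call. They do not tell look-alikes from the thing itself.
- spot_in(camera, target): "extent" ([left, top, width, height] in pixels, round what is visible of it).
- landmark_of(camera, target): "xy" ([column, row] in pixels: a listed point, or the origin of a listed thing).
The state is a dict: "time_s": time; "q": joint angles; "joint_velocities": joint speeds; "joint_torque": joint torques, N m; "eef_pos": TCP position; "tool_rot": TCP orientation; "ft_force": force on the tool from outside, world axes, zero at the start; "wrist_torque": the same for the moment, N m; "width": opening from 0.0 (shut) to 1.0 (fully open); "grip_force": force on a finger pad.
Only numpy, scipy, OpenCV 4.12 (cv2) and the standard library are available. Lean on these libraries where they do the work, as an engineer would, in place of code of your own. Each camera call takes 0.05 s, during which the arm holds its last target. There are 200 camera calls.

## Working session

There is one attempt and no reset: what is moved stays moved. The work goes in short steps, Python scripts to look and compute and a tool call to move; the robot and the scene stay as the last step left them, time stands still between calls to the robot, and variables do not carry over. Pictures are saved under pics/ and viewed, at most 17 in all, crops included, and the job is handed in when it is done.

Besides the shell and the picture viewer there is one more tool, called after "Emit:" as a command line: name --argument value ..., lists and objects as JSON in quotes. play_rows: Moves the arm, as the interface text tells. Its arguments: {"type":"object","properties":{"rows":{"type":"array"},"grip_force":{"type":"number"}},"required":["rows"]}

```bash
mkdir -p pics; ls
cat > h.py <<'E'
import numpy as np, cv2
from station import readout, snapshot, camera_params, robot, spot_in, landmark_of
def save(cam,name,img=None):
    im=snapshot(cam) if img is None else img
    cv2.imwrite(f'pics/{name}.png',cv2.cvtColor(im,cv2.COLOR_RGB2BGR)); return im
def ray(cam,uv):
    p=camera_params(cam); T=np.linalg.inv(p['camera_from_world'])
    d=T[:3,:3]@np.array([(uv[0]-p['cx'])/p['fx'],(uv[1]-p['cy'])/p['fy'],1]); return T[:3,3],d/np.linalg.norm(d)
def atz(cam,uv,z):
    o,d=ray(cam,uv); return o+d*(z-o[2])/d[2]
def tri(rays):
    A=np.zeros((3,3));b=np.zeros(3)
    for o,d in rays:
        P=np.eye(3)-np.outer(d,d);A+=P;b+=P@o
    x=np.linalg.solve(A,b); return x,[float(np.linalg.norm(np.cross(x-o,d))) for o,d in rays]
E
python3 - <<'E'
from h import *
np.set_printoptions(precision=3,suppress=True)
s=readout.observe();print({k:s[k] for k in('time_s','eef_pos','tool_rot','width','ft_force')})
for c in('top','side'):
    save(c,c+'0');p=camera_params(c);print(c,p['fx'],np.linalg.inv(p['camera_from_world']))
    for n in 'tee_center elbow_center socket_center nut_center bay_tee bay_elbow bay_socket bay_nut collar_center jar'.split():
        print(n,[(np.round(d['xy']).tolist(),round(d['confidence'],2)) for d in landmark_of(c,n)])
print(camera_params('wrist'))
E
```

```text
pics
{'time_s': 0.0, 'eef_pos': array([ 0.203, -0.696,  0.23 ]), 'tool_rot': array([-179.91 ,    0.007,   16.265]), 'width': 0.996260306602454, 'ft_force': array([-0.182,  0.342, -0.366])}
top 368.1153808192716 [[-0.004 -0.98   0.198  0.22 ]
 [-1.     0.002 -0.009  0.06 ]
 [ 0.009 -0.198 -0.98   1.092]
 [ 0.     0.     0.     1.   ]]
tee_center [([233.0, 210.0], 0.8)]
elbow_center [([406.0, 228.0], 0.79), ([172.0, 207.0], 0.74), ([396.0, 186.0], 0.62), ([375.0, 211.0], 0.62)]
socket_center [([284.0, 187.0], 0.48), ([301.0, 123.0], 0.38)]
nut_center [([341.0, 180.0], 0.6)]
bay_tee [([446.0, 158.0], 0.94)]
bay_elbow [([214.0, 158.0], 0.87), ([286.0, 186.0], 0.63), ([233.0, 206.0], 0.22)]
bay_socket [([376.0, 131.0], 0.88)]
bay_nut [([302.0, 120.0], 0.72), ([237.0, 290.0], 0.57)]
collar_center [([442.0, 210.0], 0.78)]
jar [([170.0, 209.0], 0.95)]
side 401.53439413733975 [[ 0.784 -0.277  0.556 -0.156]
 [-0.621 -0.381  0.685 -0.67 ]
 [ 0.022 -0.882 -0.471  0.568]
 [ 0.     0.     0.     1.   ]]
tee_center [([262.0, 176.0], 0.84)]
elbow_center [([390.0, 246.0], 0.86), ([361.0, 270.0], 0.69), ([350.0, 244.0], 0.59)]
socket_center [([306.0, 191.0], 0.75)]
nut_center [([347.0, 213.0], 0.94)]
bay_tee [([475.0, 268.0], 0.6), ([430.0, 215.0], 0.6), ([346.0, 213.0], 0.22)]
bay_elbow [([295.0, 162.0], 0.65)]
bay_socket [([427.0, 215.0], 0.94)]
bay_nut [([372.0, 185.0], 0.94), ([194.0, 206.0], 0.84)]
collar_center [([423.0, 294.0], 0.74)]
jar [([263.0, 176.0], 0.59), ([234.0, 164.0], 0.58)]
{'fx': 289.87683220441136, 'fy': 289.87683220441136, 'cx': 322.3760811733126, 'cy': 202.7165337171327, 'hand_eye': array([[-0.001, -0.95 , -0.312,  0.08 ],
       [ 1.   , -0.001, -0.   ,  0.001],
       [-0.   , -0.312,  0.95 , -0.143],
       [ 0.   ,  0.   ,  0.   ,  1.   ]])}
```

View pics/top0.png

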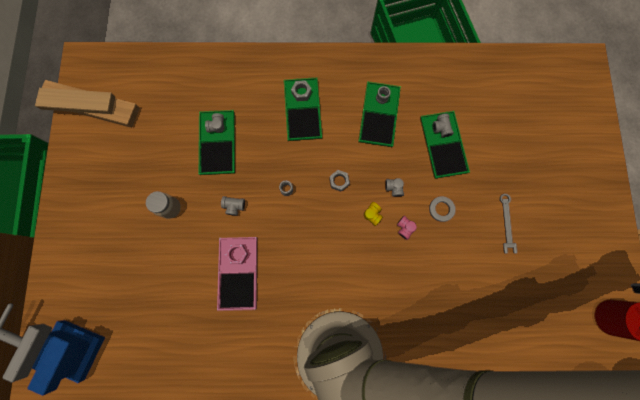

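View pics/side0.png

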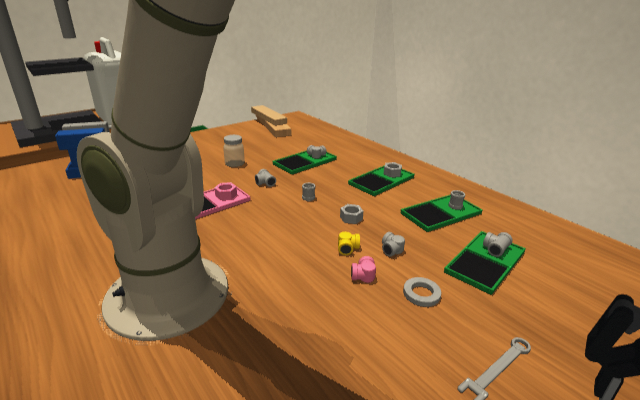

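Run:
```python
from h import *
np.set_printoptions(precision=3,suppress=True)
D={'tee':((233,210),(262,176)),'elbA':((406,228),(390,246)),'elbB':((396,186),(350,244)),'elbC':((375,211),(361,270)),'elbAx':((406,228),(361,270)),'elbCx':((375,211),(350,244)),'elbBx':((396,186),(390,246)),
'soc':((284,187),(306,191)),'nut':((341,180),(347,213)),'btee':((446,158),(475,268)),'belb':((214,158),(295,162)),'bsoc':((376,131),(428,215)),'bnut':((302,121),(372,185)),'bnut2':((237,290),(194,206)),'col':((442,210),(423,294)),'jar':((170,209),(234,164))}
for k,(a,b) in D.items():
    x,e=tri([ray('top',a),ray('side',b)]);print(k,x,np.round(e,3))
im=cv2.imread('pics/top0.png')[100:310,150:480]
cv2.imwrite('pics/topc.png',cv2.resize(im,None,fx=2.4,fy=2.4,interpolation=2))
```

```text
tee [0.41  0.305 0.031] [0.002 0.002]
elbA [ 0.373 -0.21   0.073] [0.033 0.033]
elbB [ 0.433 -0.143  0.04 ] [0.05 0.05]
elbC [ 0.424 -0.126 -0.063] [0.004 0.004]
elbAx [ 0.354 -0.199  0.019] [0.002 0.002]
elbCx [ 0.405 -0.11   0.015] [0.002 0.002]
elbBx [ 0.478 -0.174  0.015] [0.005 0.005]
soc [0.477 0.161 0.02 ] [0.002 0.002]
nut [ 0.494 -0.007  0.021] [0.007 0.007]
btee [ 0.573 -0.337  0.008] [0. 0.]
belb [0.579 0.373 0.01 ] [0.006 0.006]
bsoc [ 0.666 -0.127  0.009] [0.005 0.005]
bnut [ 0.7    0.109 -0.005] [0.001 0.001]
bnut2 [0.181 0.289 0.009] [0.002 0.002]
col [ 0.413 -0.317  0.003] [0.002 0.002]
jar [ 0.418  0.503 -0.002] [0.001 0.001]
```

View pics/topc.png

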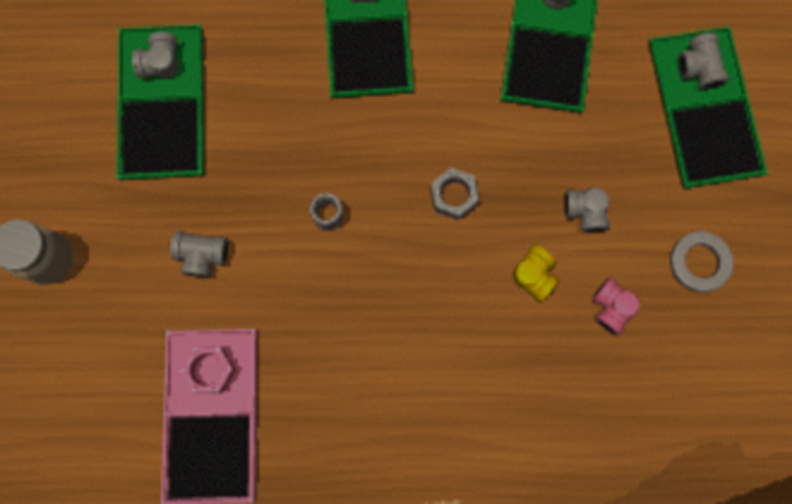

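Pictures: top view and crop. Candidates for the loose elbow are grey (395,187), yellow (374,213), pink (407,228) and the fixed tray sample (216,123). I choose the grey one at (395,187); the crop shows it grey, knee upper right, legs toward +y and −x.

Other parts:
- **Loose fittings:** tee (233,206), socket (286,187), nut (340,180). The jar is at (160,205).
- **Green trays:** elbow (217,157), nut (303,123), socket (378,128), tee (447,158).
- **Decoys:** the pink nut tray (237,290) is a decoy; the round collar (442,209) is to be left alone.

I'm moving over the elbow now.

Emit:
play_rows --rows '[{"dx": 0.018,"dy": 0.035,"wz": 0.085,"claw": 0.085},{"dx": 0.036,"dy": 0.07,"wz": 0.17,"claw": 0.085},{"dx": 0.054,"dy": 0.105,"wz": 0.255,"claw": 0.085},{"dx": 0.072,"dy": 0.14,"wz": 0.34,"claw": 0.085},{"dx": 0.09,"dy": 0.175,"wz": 0.425,"claw": 0.085}]' --grip_force 50

```text
$.rows[0]: bad value
```

Emit:
play_rows --rows '[{"dx": 0.018,"dy": 0.035,"wz": 0.085,"claw": 0.085},{"dx": 0.036,"dy": 0.07,"wz": 0.17,"claw": 0.085},{"dx": 0.054,"dy": 0.105,"wz": 0.255,"claw": 0.085},{"dx": 0.072,"dy": 0.14,"wz": 0.34,"claw": 0.085},{"dx": 0.09,"dy": 0.175,"wz": 0.425,"claw": 0.085}]'

```text
$.rows[0]: bad value
```

Emit:
play_rows --rows '[{"dx": 0.018,"dy": 0.035,"wz": 0.085,"claw": 0.085},{"dx": 0.036,"dy": 0.07,"wz": 0.17,"claw": 0.085},{"dx": 0.054,"dy": 0.105,"wz": 0.255,"claw": 0.085},{"dx": 0.072,"dy": 0.14,"wz": 0.34,"claw": 0.085},{"dx": 0.09,"dy": 0.175,"wz": 0.425,"claw": 0.085}]'

```text
$.rows[0]: bad value
```

```bash
cat >> h.py <<'E'
from scipy.spatial.transform import Rotation as Ro
def wpose():
    s=readout.observe(); T=np.eye(4); T[:3,:3]=Ro.from_euler('xyz',s['tool_rot'],degrees=True).as_matrix(); T[:3,3]=s['eef_pos']
    return T@camera_params('wrist')['hand_eye']
def wray(T,uv):
    p=camera_params('wrist'); d=T[:3,:3]@np.array([(uv[0]-p['cx'])/p['fx'],(uv[1]-p['cy'])/p['fy'],1]); return T[:3,3],d/np.linalg.norm(d)
def wpix(T,X):
    p=camera_params('wrist'); c=np.linalg.inv(T)@np.r_[X,1]; return np.array([p['fx']*c[0]/c[2]+p['cx'],p['fy']*c[1]/c[2]+p['cy']])
def watz(T,uv,z):
    o,d=wray(T,uv); return o+d*(z-o[2])/d[2]
H={'tee_center':.018,'elbow_center':.018,'socket_center':.021,'nut_center':.014,'bay_tee':.01,'bay_elbow':.01,'bay_socket':.01,'bay_nut':.01,'collar_center':.007}
def look(names,pic=None):
    T=wpose(); im=snapshot('wrist'); 
    if pic: save('wrist',pic,im)
    np.save('pics/T_%s.npy'%(pic or 'x'),T)
    for n in names:
        for d in landmark_of('wrist',n):
            print(n,np.round(d['xy'],1).tolist(),round(d['confidence'],2),np.round(watz(T,d['xy'],H[n]),4))
    return T,im
E
python3 - <<'E'
from h import *
s=readout.observe();print(s['time_s'],s['eef_pos'],s['tool_rot'],s['q'])
look(list(H),'w1')
E
```

```text
1.1 [ 0.20301997 -0.69602767  0.23128626] [1.79996535e+02 3.49487936e-03 1.62641048e+01] [69.34309218 34.33765863 -0.14264939 91.63644758  0.10407225 54.02284195
 -4.57172657]
```

View pics/w1.png

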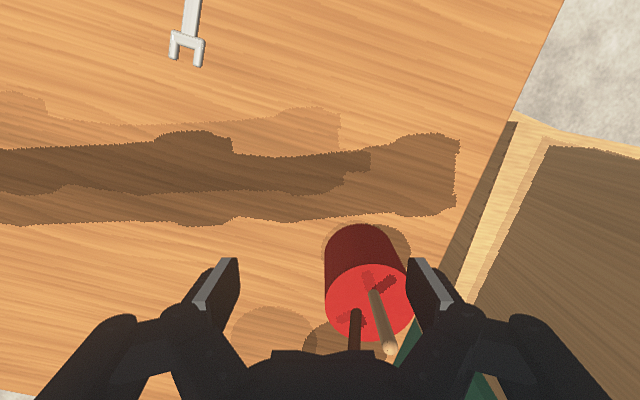

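The move was refused, probably because every key is needed. The wrist picture shows only the start spot: a red can between the fingers at (365,290).

Emit:
play_rows --rows '[{"dx": 0.018,"dy": 0.035,"dz": 0,"wx": 0,"wy": 0,"wz": 0.085,"claw": 0.085},{"dx": 0.036,"dy": 0.07,"dz": 0,"wx": 0,"wy": 0,"wz": 0.17,"claw": 0.085},{"dx": 0.054,"dy": 0.105,"dz": 0,"wx": 0,"wy": 0,"wz": 0.255,"claw": 0.085},{"dx": 0.072,"dy": 0.14,"dz": 0,"wx": 0,"wy": 0,"wz": 0.34,"claw": 0.085},{"dx": 0.09,"dy": 0.175,"dz": 0,"wx": 0,"wy": 0,"wz": 0.425,"claw": 0.085}]' --grip_force 50

```text
time_s: 2.02
eef_pos: [0.2935, -0.5194, 0.2314]
tool_rot: [180.0, 0.0, 40.8]
ft_force: [0.5, 0.3, -0.3]
width: 0.996
grip_force: 0.0
```

Emit:
play_rows --rows '[{"dx": 0.018,"dy": 0.035,"dz": 0,"wx": 0,"wy": 0,"wz": 0.085,"claw": 0.085},{"dx": 0.036,"dy": 0.07,"dz": 0,"wx": 0,"wy": 0,"wz": 0.17,"claw": 0.085},{"dx": 0.054,"dy": 0.105,"dz": 0,"wx": 0,"wy": 0,"wz": 0.255,"claw": 0.085},{"dx": 0.072,"dy": 0.14,"dz": 0,"wx": 0,"wy": 0,"wz": 0.34,"claw": 0.085},{"dx": 0.09,"dy": 0.175,"dz": 0,"wx": 0,"wy": 0,"wz": 0.425,"claw": 0.085}]'

```text
time_s: 2.43
eef_pos: [0.3835, -0.3444, 0.2316]
tool_rot: [180.0, 0.0, 65.2]
ft_force: [0.9, 0.4, -0.4]
width: 0.996
grip_force: 0.0
```

Emit:
play_rows --rows '[{"dx": 0.018,"dy": 0.035,"dz": 0,"wx": 0,"wy": 0,"wz": 0.085,"claw": 0.085},{"dx": 0.036,"dy": 0.07,"dz": 0,"wx": 0,"wy": 0,"wz": 0.17,"claw": 0.085},{"dx": 0.054,"dy": 0.105,"dz": 0,"wx": 0,"wy": 0,"wz": 0.255,"claw": 0.085},{"dx": 0.072,"dy": 0.14,"dz": 0,"wx": 0,"wy": 0,"wz": 0.34,"claw": 0.085},{"dx": 0.09,"dy": 0.175,"dz": 0,"wx": 0,"wy": 0,"wz": 0.425,"claw": 0.085}]'

```text
time_s: 2.85
eef_pos: [0.4737, -0.1694, 0.2317]
tool_rot: [180.0, 0.0, 89.5]
ft_force: [0.5, 0.4, 0.0]
width: 0.996
grip_force: 0.0
```

Run:
```python
from h import *
s=readout.observe();print(s['time_s'],s['eef_pos'],s['tool_rot'],s['q'])
look(list(H),'w2')
```

```text
2.85 [ 0.47366049 -0.16935571  0.23167292] [1.79953416e+02 3.08093914e-02 8.95351184e+01] [ 31.85518522  20.74859029 -24.55193671 119.23416933  12.64506248
  42.40122788  -1.14083329]
elbow_center [259.9, 122.8] 0.89 [ 0.4005 -0.1068  0.018 ]
elbow_center [327.1, 176.6] 0.58 [ 0.48   -0.1729  0.018 ]
elbow_center [233.3, 198.6] 0.56 [ 0.359  -0.2008  0.018 ]
nut_center [347.7, 24.7] 0.56 [ 0.5032 -0.0048  0.014 ]
bay_tee [389.1, 286.9] 0.61 [ 0.5702 -0.3407  0.01  ]
bay_tee [282.3, 267.8] 0.16 [ 0.4155 -0.3075  0.01  ]
bay_socket [483.6, 137.1] 0.89 [ 0.6733 -0.1268  0.01  ]
collar_center [281.7, 268.4] 0.89 [ 0.4141 -0.3102  0.007 ]
```

View pics/w2.png

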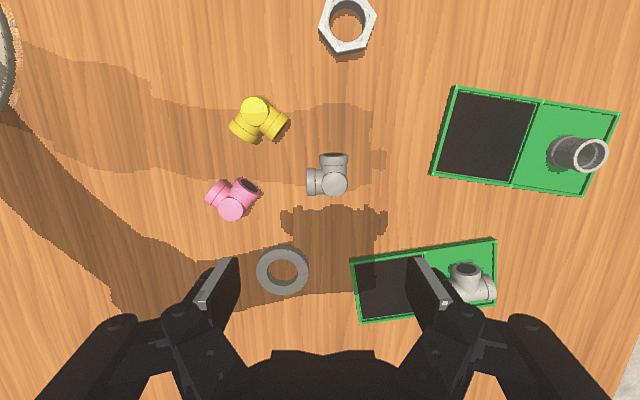

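Wrist view: grey elbow at (330,178), knee lower right, legs toward −x and +y. Yellow (258,118) and pink (232,200) are look-alikes, collar (282,270), socket tray bay (487,137), tee tray bay (390,287).

```bash
cat >> h.py <<'E'
def dark(im,f,near,thr=45,r=60):
    """centre of black bay floor (z=.01) near pixel, f: pix->world"""
    m=(im.max(2)<thr).astype(np.uint8); n,l,st,c=cv2.connectedComponentsWithStats(m,connectivity=4)
    k=l[int(near[1]),int(near[0])]
    if k==0: return None
    cn=max(cv2.findContours((l==k).astype(np.uint8),0,cv2.CHAIN_APPROX_NONE)[0],key=len)[:,0]
    P=np.array([f(p)[:2] for p in cn])*1000
    return cv2.minAreaRect(P.astype(np.float32))
E
python3 - <<'E'
from h import *
im=cv2.imread('pics/top0.png')[:,:,::-1]
for n,p in dict(tee=(449,160),elbow=(217,157),socket=(378,128),nut=(304,124)).items():
    for t in(35,50,60): print(n,t,im[p[1],p[0]],dark(im,lambda u:atz('top',u,.01),p,t))
w=cv2.imread('pics/w2.png')[:,:,::-1];T=np.load('pics/T_w2.npy')
for t in(45,60,75):print('wsocket',dark(w,lambda u:watz(T,u,.01),(487,137),t))
c=w[130:220,280:380];cv2.imwrite('pics/w2c.png',cv2.resize(c[:,:,::-1],None,fx=6,fy=6,interpolation=2))
E
```

```text
tee 35 [19 18 17] ((572.334228515625, -342.5805358886719), (92.88074493408203, 91.96224212646484), 9.047379493713379)
tee 50 [19 18 17] ((572.3763427734375, -342.3424072265625), (94.67218780517578, 93.93036651611328), 9.069539070129395)
tee 60 [19 18 17] ((572.490966796875, -343.67047119140625), (96.05371856689453, 97.81867218017578), 9.560944557189941)
elbow 35 [21 20 18] ((578.9488525390625, 370.56243896484375), (92.48685455322266, 92.3187255859375), 2.901451587677002)
elbow 50 [21 20 18] ((579.4572143554688, 370.5194396972656), (95.07750701904297, 92.37381744384766), 2.994368553161621)
elbow 60 [21 20 18] ((578.9195556640625, 372.0394287109375), (96.12393951416016, 95.22899627685547), 2.8497464656829834)
socket 35 [17 18 17] ((673.44140625, -129.21649169921875), (91.77721405029297, 93.271240234375), 80.84413146972656)
socket 50 [17 18 17] ((673.8193359375, -128.9562530517578), (94.68219757080078, 95.92333221435547), 80.86148071289062)
socket 60 [17 18 17] ((673.6633911132812, -128.4850616455078), (95.57089233398438, 96.45710754394531), 80.87013244628906)
nut 35 [21 19 17] ((690.2958984375, 103.02703857421875), (93.50382232666016, 91.40733337402344), 4.003925323486328)
nut 50 [21 19 17] ((690.2772827148438, 103.96084594726562), (94.90926361083984, 94.27568054199219), 4.003251552581787)
nut 60 [21 19 17] ((689.953857421875, 103.85946655273438), (96.44731140136719, 95.55533599853516), 3.9697699546813965)
wsocket None
wsocket None
wsocket ((673.4963989257812, -128.05209350585938), (95.55155944824219, 95.28348541259766), 80.75714874267578)
```

View pics/w2c.png

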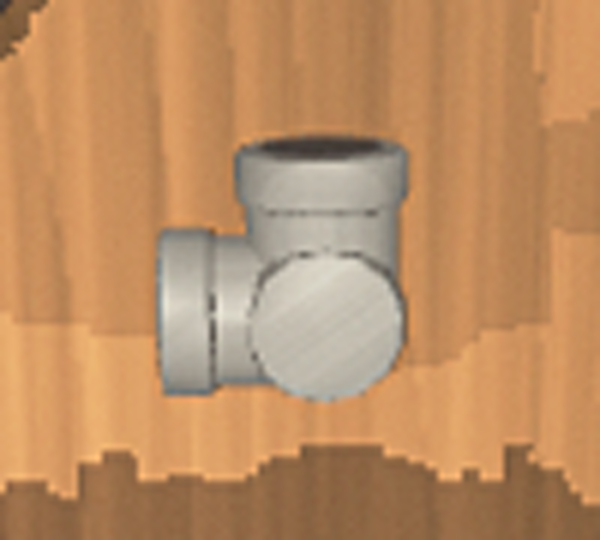

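The crop shows the elbow square to the image axes: knee disc centre at crop (327,325), i.e. pixel (334.5,184.2), and the −x mouth at column 306.7.

Run:
```python
from h import *
np.set_printoptions(precision=4,suppress=True)
T=np.load('pics/T_w2.npy')
k=(334.5-.5,184.2-.5)
for z in(.032,.034,.036):print('knee',watz(T,k,z))
print('mouth-x',watz(T,(306.5,182),.018),watz(T,(306.5,182),.03),'right edge',watz(T,(347.3,183),.02))
x,e=tri([ray('top',(396,186)),ray('side',(391,246)),wray(T,(327,177))]);print(x,e)
im=cv2.imread('pics/top0.png')[165:215,370:425];hs=cv2.cvtColor(im,cv2.COLOR_BGR2HSV)
m=(hs[:,:,1]<60)&(hs[:,:,2]>60);ys,xs=np.nonzero(m);print(xs.min()+370,xs.max()+370,ys.min()+165,ys.max()+165)
```

```text
knee [ 0.4881 -0.1786  0.032 ]
knee [ 0.4881 -0.1781  0.034 ]
knee [ 0.488  -0.1775  0.036 ]
mouth-x [ 0.4539 -0.1796  0.018 ] [ 0.4546 -0.1766  0.03  ] right edge [ 0.5054 -0.1809  0.02  ]
[ 0.4797 -0.1743  0.0149] [0.004064961983142772, 0.004092757906674085, 0.0002495710282384389]
386 403 179 195
```

Emit:
play_rows --rows '[{"dx": 0.003,"dy": -0.004,"dz": -0.03,"wx": 0,"wy": 0,"wz": 0,"claw": 0.085},{"dx": 0.006,"dy": -0.0086,"dz": -0.07,"wx": 0,"wy": 0,"wz": 0,"claw": 0.085},{"dx": 0.006,"dy": -0.0086,"dz": -0.11,"wx": 0,"wy": 0,"wz": 0,"claw": 0.085},{"dx": 0.006,"dy": -0.0086,"dz": -0.15,"wx": 0,"wy": 0,"wz": 0,"claw": 0.085},{"dx": 0.006,"dy": -0.0086,"dz": -0.18,"wx": 0,"wy": 0,"wz": 0,"claw": 0.085}]'

```text
time_s: 3.77
eef_pos: [0.478, -0.1803, 0.0488]
tool_rot: [-179.9, -0.0, 89.2]
ft_force: [0.6, -0.2, 0.4]
width: 0.997
grip_force: 0.0
```

Emit:
play_rows --rows '[{"dx": 0,"dy": 0,"dz": -0.02,"wx": 0,"wy": 0,"wz": 0,"claw": 0.085},{"dx": 0,"dy": 0,"dz": -0.035,"wx": 0,"wy": 0,"wz": 0,"claw": 0.085},{"dx": 0,"dy": 0,"dz": -0.048,"wx": 0,"wy": 0,"wz": 0,"claw": 0.085},{"dx": 0,"dy": 0,"dz": -0.048,"wx": 0,"wy": 0,"wz": 0,"claw": 0.065},{"dx": 0,"dy": 0,"dz": -0.048,"wx": 0,"wy": 0,"wz": 0,"claw": 0.055}]'

```text
time_s: 4.18
eef_pos: [0.4785, -0.1799, 0.0029]
tool_rot: [-179.9, 0.0, 89.3]
ft_force: [0.1, 0.3, -0.2]
width: 0.744
grip_force: 0.0
```

Emit:
play_rows --rows '[{"dx": 0,"dy": 0,"dz": 0,"wx": 0,"wy": 0,"wz": 0,"claw": 0.04},{"dx": 0,"dy": 0,"dz": 0,"wx": 0,"wy": 0,"wz": 0,"claw": 0.04},{"dx": 0,"dy": 0,"dz": 0,"wx": 0,"wy": 0,"wz": 0,"claw": 0.04},{"dx": 0,"dy": 0,"dz": 0,"wx": 0,"wy": 0,"wz": 0,"claw": 0.04},{"dx": 0,"dy": 0,"dz": 0,"wx": 0,"wy": 0,"wz": 0,"claw": 0.04}]'

```text
time_s: 4.6
eef_pos: [0.4794, -0.18, 0.0041]
tool_rot: [179.9, 0.0, 89.3]
ft_force: [-1.9, 0.2, 7.7]
width: 0.586
grip_force: 52.6
```

Grip is good at 50 mm. I'm carrying the elbow to its bay.

Emit:
play_rows --rows '[{"dx": 0,"dy": 0,"dz": 0.03,"wx": 0,"wy": 0,"wz": 0,"claw": 0.04},{"dx": 0,"dy": 0,"dz": 0.07,"wx": 0,"wy": 0,"wz": 0,"claw": 0.04},{"dx": 0,"dy": 0.01,"dz": 0.11,"wx": 0,"wy": 0,"wz": 0,"claw": 0.04},{"dx": 0.007,"dy": 0.045,"dz": 0.12,"wx": 0,"wy": 0,"wz": 0,"claw": 0.04},{"dx": 0.014,"dy": 0.084,"dz": 0.12,"wx": 0,"wy": 0,"wz": 0,"claw": 0.04}]'

```text
time_s: 5.02
eef_pos: [0.4943, -0.098, 0.1268]
tool_rot: [179.7, 0.1, 88.9]
ft_force: [1.1, 0.1, -2.5]
width: 0.584
grip_force: 53.2
```

Emit:
play_rows --rows '[{"dx": 0.007,"dy": 0.039,"dz": 0,"wx": 0,"wy": 0,"wz": 0,"claw": 0.04},{"dx": 0.014,"dy": 0.078,"dz": 0,"wx": 0,"wy": 0,"wz": 0,"claw": 0.04},{"dx": 0.021,"dy": 0.117,"dz": 0,"wx": 0,"wy": 0,"wz": 0,"claw": 0.04},{"dx": 0.028,"dy": 0.156,"dz": 0,"wx": 0,"wy": 0,"wz": 0,"claw": 0.04},{"dx": 0.035,"dy": 0.195,"dz": 0,"wx": 0,"wy": 0,"wz": 0,"claw": 0.04}]'

```text
time_s: 5.43
eef_pos: [0.5279, 0.1012, 0.1236]
tool_rot: [180.0, 0.0, 89.3]
ft_force: [1.0, -0.3, -1.2]
width: 0.585
grip_force: 53.2
```

Emit:
play_rows --rows '[{"dx": 0.007,"dy": 0.039,"dz": 0,"wx": 0,"wy": 0,"wz": 0,"claw": 0.04},{"dx": 0.014,"dy": 0.078,"dz": 0,"wx": 0,"wy": 0,"wz": 0,"claw": 0.04},{"dx": 0.021,"dy": 0.117,"dz": 0,"wx": 0,"wy": 0,"wz": 0,"claw": 0.04},{"dx": 0.028,"dy": 0.156,"dz": 0,"wx": 0,"wy": 0,"wz": 0,"claw": 0.04},{"dx": 0.035,"dy": 0.195,"dz": 0,"wx": 0,"wy": 0,"wz": 0,"claw": 0.04}]'

```text
time_s: 5.85
eef_pos: [0.5628, 0.2962, 0.1235]
tool_rot: [-180.0, 0.0, 89.3]
ft_force: [1.0, -0.2, -1.4]
width: 0.586
grip_force: 53.2
```

Emit:
play_rows --rows '[{"dx": 0.008,"dy": 0.037,"dz": 0,"wx": 0,"wy": 0,"wz": 0,"claw": 0.04},{"dx": 0.0156,"dy": 0.0665,"dz": -0.01,"wx": 0,"wy": 0,"wz": 0,"claw": 0.04},{"dx": 0.0156,"dy": 0.0665,"dz": -0.04,"wx": 0,"wy": 0,"wz": 0,"claw": 0.04},{"dx": 0.0156,"dy": 0.0665,"dz": -0.07,"wx": 0,"wy": 0,"wz": 0,"claw": 0.04},{"dx": 0.0156,"dy": 0.0665,"dz": -0.085,"wx": 0,"wy": 0,"wz": 0,"claw": 0.04}]'

```text
time_s: 6.27
eef_pos: [0.577, 0.3606, 0.0351]
tool_rot: [-179.8, 0.1, 89.4]
ft_force: [0.3, -0.1, -2.8]
width: 0.586
grip_force: 53.1
```

Run:
```python
from h import *
s=readout.observe();print(s['time_s'],s['eef_pos'],s['tool_rot'],s['width'])
T=wpose();save('wrist','w3')
```

```text
6.2667 [0.57696966 0.36055529 0.03514795] [-1.79838234e+02  1.18035049e-01  8.93828092e+01] 0.5859813721042353
```

View pics/w3.png

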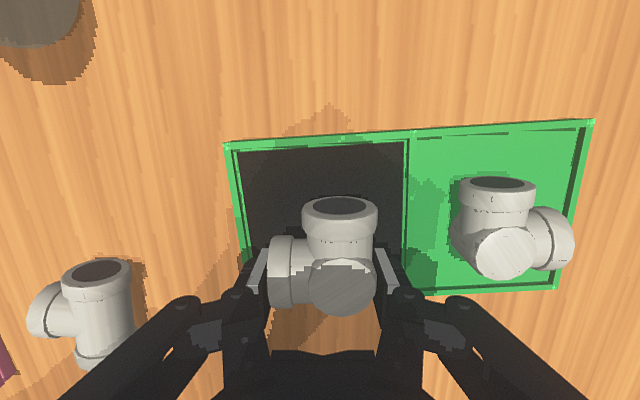

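Run:
```python
from h import *
np.set_printoptions(precision=4,suppress=True)
T=wpose()
print(wpix(T,[.579,.371,.01]))
for p in [(226,144),(593,120),(556,290),(412,132)]: print(watz(T,p,.014))
print('knee',watz(T,(342,287),.036+.031))
```

```text
[326.6559 222.6319]
[0.5237 0.42   0.014 ]
[0.7218 0.4304 0.014 ]
[0.7278 0.3239 0.014 ]
[0.6257 0.4253 0.014 ]
knee [0.5852 0.3639 0.067 ]
```

Wrist view w3: the elbow is held level over the bay, with the tray corners at (226,144), (593,120) and (556,290). The offset is about 2 mm. Next I lower and release it.

Emit:
play_rows --rows '[{"dx": 0.002,"dy": -0.001,"dz": -0.01,"wx": 0,"wy": 0,"wz": 0,"claw": 0.04},{"dx": 0.002,"dy": -0.001,"dz": -0.018,"wx": 0,"wy": 0,"wz": 0,"claw": 0.04},{"dx": 0.002,"dy": -0.001,"dz": -0.021,"wx": 0,"wy": 0,"wz": 0,"claw": 0.04},{"dx": 0.002,"dy": -0.001,"dz": -0.021,"wx": 0,"wy": 0,"wz": 0,"claw": 0.04},{"dx": 0.002,"dy": -0.001,"dz": -0.021,"wx": 0,"wy": 0,"wz": 0,"claw": 0.04}]'

```text
time_s: 6.73
eef_pos: [0.581, 0.3601, 0.018]
tool_rot: [180.0, -0.0, 89.3]
ft_force: [0.8, 0.0, -1.4]
width: 0.584
grip_force: 53.1
```

Emit:
play_rows --rows '[{"dx": -0.001,"dy": 0,"dz": -0.002,"wx": 0,"wy": 0,"wz": 0,"claw": 0.04},{"dx": -0.001,"dy": 0,"dz": -0.0035,"wx": 0,"wy": 0,"wz": 0,"claw": 0.04},{"dx": -0.001,"dy": 0,"dz": -0.0035,"wx": 0,"wy": 0,"wz": 0,"claw": 0.04},{"dx": -0.001,"dy": 0,"dz": -0.0035,"wx": 0,"wy": 0,"wz": 0,"claw": 0.065},{"dx": -0.001,"dy": 0,"dz": -0.0035,"wx": 0,"wy": 0,"wz": 0,"claw": 0.07}]'

```text
time_s: 7.15
eef_pos: [0.5798, 0.3601, 0.0141]
tool_rot: [180.0, -0.0, 89.3]
ft_force: [0.4, 0.1, 0.2]
width: 0.818
grip_force: 0.0
```

Emit:
play_rows --rows '[{"dx": 0,"dy": 0,"dz": 0,"wx": 0,"wy": 0,"wz": 0,"claw": 0.07},{"dx": 0,"dy": 0,"dz": 0.02,"wx": 0,"wy": 0,"wz": 0,"claw": 0.07},{"dx": 0,"dy": 0,"dz": 0.06,"wx": 0,"wy": 0,"wz": 0,"claw": 0.07},{"dx": 0,"dy": 0,"dz": 0.1,"wx": 0,"wy": 0,"wz": 0,"claw": 0.085},{"dx": 0,"dy": -0.01,"dz": 0.14,"wx": 0,"wy": 0,"wz": 0,"claw": 0.085}]'

```text
time_s: 7.57
eef_pos: [0.5787, 0.352, 0.1552]
tool_rot: [-179.9, -0.1, 89.5]
ft_force: [-0.2, 0.2, 1.1]
width: 0.998
grip_force: 0.0
```

Emit:
play_rows --rows '[{"dx": -0.03,"dy": -0.01,"dz": 0.025,"wx": 0,"wy": 0,"wz": 0,"claw": 0.085},{"dx": -0.06,"dy": -0.02,"dz": 0.05,"wx": 0,"wy": 0,"wz": 0,"claw": 0.085},{"dx": -0.09,"dy": -0.03,"dz": 0.06,"wx": 0,"wy": 0,"wz": 0,"claw": 0.085},{"dx": -0.13,"dy": -0.04,"dz": 0.06,"wx": 0,"wy": 0,"wz": 0,"claw": 0.085},{"dx": -0.16,"dy": -0.05,"dz": 0.06,"wx": 0,"wy": 0,"wz": 0,"claw": 0.085}]'

```text
time_s: 7.98
eef_pos: [0.4173, 0.2994, 0.2149]
tool_rot: [179.9, -0.1, 89.3]
ft_force: [-1.8, 0.9, 0.2]
width: 0.998
grip_force: 0.0
```

Run:
```python
from h import *
s=readout.observe();print(s['time_s'],s['eef_pos'],s['tool_rot'],s['q'])
look(list(H),'w4')
```

```text
7.9833 [0.41730293 0.29938169 0.21486662] [ 1.79929030e+02 -5.08090709e-02  8.93320248e+01] [-26.87112563  22.28288193 -20.21701231 119.24256514  11.73066241
  40.23269822 -55.3528979 ]
tee_center [330.1, 163.4] 0.55 [0.4271 0.3159 0.018 ]
elbow_center [471.9, 115.0] 0.72 [0.5867 0.3686 0.018 ]
socket_center [370.0, 284.5] 0.86 [0.4801 0.1513 0.021 ]
nut_center [326.7, 164.0] 0.62 [0.4232 0.3145 0.014 ]
nut_center [378.6, 368.3] 0.5 [ 0.5003 -0.0029  0.014 ]
bay_elbow [462.8, 113.1] 0.81 [0.5799 0.3706 0.01  ]
bay_nut [514.3, 306.6] 0.89 [0.6902 0.1044 0.01  ]
```

View pics/w4.png

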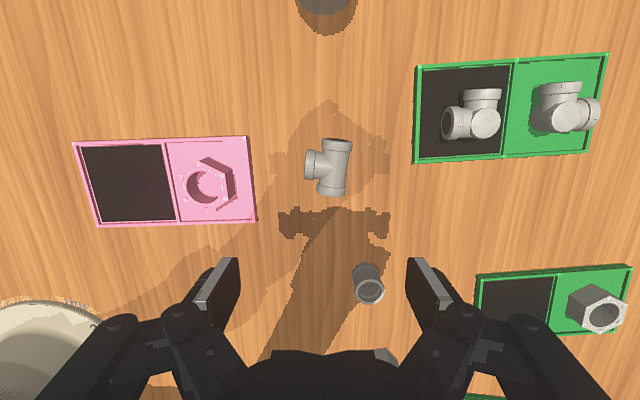

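w4: the elbow lies in its bay at (472,115). The tee is at (329,167), branch to −x, and the socket at (369,285).

Run:
```python
from h import *
np.set_printoptions(precision=4,suppress=True)
T=np.load('pics/T_w4.npy')
w=cv2.imread('pics/w4.png');c=w[125:210,285:370];hs=cv2.cvtColor(c,cv2.COLOR_BGR2HSV)
m=(hs[:,:,1]<45)&(hs[:,:,2]>60)
m=cv2.morphologyEx(m.astype(np.uint8),cv2.MORPH_OPEN,np.ones((3,3)))
n,l,st,ce=cv2.connectedComponentsWithStats(m);k=1+st[1:,4].argmax();print(st[k])
x,y,W,h=st[k,:4];x+=285;y+=125
M=l==k
for r in range(0,85,6):
    q=np.nonzero(M[r])[0]
    if len(q):print(r+125,q.min()+285,q.max()+285)
mid=y+h/2
print('mouth',watz(T,(x-.5,mid),.018),'back',watz(T,(x+W-.5,mid),.018))
print('ends top',watz(T,(336,y-.5),.036),watz(T,(336,y-.5),.018),'bot',watz(T,(333,y+h-.5),.018),watz(T,(333,y+h-.5),.005))
# elbow knee in bay
print('knee',watz(T,(486,122),.045))
rs=[ray('top',(233,206)),ray('side',(264,178)),wray(T,(330,165))];print(tri(rs))
cv2.imwrite('pics/w4c.png',cv2.resize(c,None,fx=6,fy=6,interpolation=2))
```

```text
[  19   14   48   58 1967]
143 322 351
149 323 350
155 306 348
161 305 347
167 305 346
173 304 345
179 319 345
185 317 344
191 317 344
mouth [0.3955 0.3108 0.018 ] back [0.4525 0.3101 0.018 ]
ends top [0.4332 0.3465 0.036 ] [0.434  0.3447 0.018 ] bot [0.4305 0.275  0.018 ] [0.431 0.271 0.005]
knee [0.589  0.3622 0.045 ]
(array([0.4246, 0.3125, 0.0161]), [0.0029192764294612293, 0.0012871527124457298, 0.002675530962194098])
```

View pics/w4c.png

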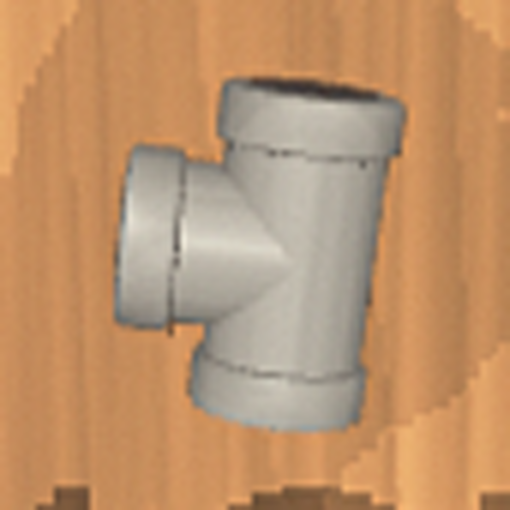

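Run:
```python
from h import *
np.set_printoptions(precision=4,suppress=True)
T=np.load('pics/T_w4.npy')
f=lambda a,b,z:watz(T,(285+a/6-.5,125+b/6-.5),z)
a=f(123,238,.018);b=f(371,262,.018);print(a,b,np.linalg.norm(a-b),(a+b)/2, np.degrees(np.arctan2(*(a-b)[[1,0]])))
# top bead upper mid & lower bead: run axis at z .018..., use silhouettes
u=f(221,90,.018);v=f(190,385,.018);u2=f(405,120,.018);v2=f(363,385,.018)
for p,q in((u,v),(u2,v2)):print(p,q,np.degrees(np.arctan2(*(p-q)[[1,0]])))
p=f(131,150,.018);q=f(114,320,.018);print('mouth ang',np.degrees(np.arctan2(*(p-q)[[1,0]])))
print('sock bottom/ top', watz(T,(369,293),.042))
```

```text
[0.3975 0.3154 0.018 ] [0.4464 0.3099 0.018 ] 0.04923947959613739 [0.4219 0.3126 0.018 ] 173.67692894284292
[0.4172 0.3438 0.018 ] [0.4101 0.2852 0.018 ] 83.10182268506965
[0.4526 0.3376 0.018 ] [0.4451 0.2847 0.018 ] 81.9346441205355
mouth ang 82.54566703731783
sock bottom/ top [0.4755 0.1529 0.042 ]
```

The crop shows the tee turned about −7° from square: mouth edge (131,150)→(114,320), run flank (405,120)→(363,385). The measured grasp width is 49 mm against 50 mm given, so I grasp it at yaw 83°.

Emit:
play_rows --rows '[{"dx": 0.001,"dy": 0.006,"dz": -0.03,"wx": 0,"wy": 0,"wz": -0.05,"claw": 0.085},{"dx": 0.0023,"dy": 0.0127,"dz": -0.07,"wx": 0,"wy": 0,"wz": -0.11,"claw": 0.085},{"dx": 0.0023,"dy": 0.0127,"dz": -0.11,"wx": 0,"wy": 0,"wz": -0.11,"claw": 0.085},{"dx": 0.0023,"dy": 0.0127,"dz": -0.145,"wx": 0,"wy": 0,"wz": -0.11,"claw": 0.085},{"dx": 0.0023,"dy": 0.0127,"dz": -0.165,"wx": 0,"wy": 0,"wz": -0.11,"claw": 0.085}]'

```text
time_s: 8.9
eef_pos: [0.4211, 0.312, 0.0451]
tool_rot: [-179.9, 0.1, 83.0]
ft_force: [1.0, -0.0, 0.1]
width: 0.995
grip_force: 0.0
```

Emit:
play_rows --rows '[{"dx": 0,"dy": 0,"dz": -0.02,"wx": 0,"wy": 0,"wz": 0,"claw": 0.085},{"dx": 0,"dy": 0,"dz": -0.035,"wx": 0,"wy": 0,"wz": 0,"claw": 0.085},{"dx": 0,"dy": 0,"dz": -0.046,"wx": 0,"wy": 0,"wz": 0,"claw": 0.085},{"dx": 0,"dy": 0,"dz": -0.046,"wx": 0,"wy": 0,"wz": 0,"claw": 0.065},{"dx": 0,"dy": 0,"dz": -0.046,"wx": 0,"wy": 0,"wz": 0,"claw": 0.055}]'

```text
time_s: 9.32
eef_pos: [0.4218, 0.3125, 0.002]
tool_rot: [-179.9, 0.1, 83.0]
ft_force: [0.5, 0.4, 0.1]
width: 0.741
grip_force: 0.0
```

Emit:
play_rows --rows '[{"dx": 0,"dy": 0,"dz": 0,"wx": 0,"wy": 0,"wz": 0,"claw": 0.04},{"dx": 0,"dy": 0,"dz": 0,"wx": 0,"wy": 0,"wz": 0,"claw": 0.04},{"dx": 0,"dy": 0,"dz": 0,"wx": 0,"wy": 0,"wz": 0,"claw": 0.04},{"dx": 0,"dy": 0,"dz": 0,"wx": 0,"wy": 0,"wz": 0,"claw": 0.04},{"dx": 0,"dy": 0,"dz": 0,"wx": 0,"wy": 0,"wz": 0,"claw": 0.04}]'

```text
time_s: 9.73
eef_pos: [0.4224, 0.3128, 0.0035]
tool_rot: [179.9, -0.1, 83.0]
ft_force: [-0.1, 0.0, 5.0]
width: 0.574
grip_force: 52.6
```

Emit:
play_rows --rows '[{"dx": 0,"dy": 0,"dz": 0.03,"wx": 0,"wy": 0,"wz": 0,"claw": 0.04},{"dx": 0,"dy": 0,"dz": 0.07,"wx": 0,"wy": 0,"wz": 0,"claw": 0.04},{"dx": 0.003,"dy": -0.012,"dz": 0.11,"wx": 0,"wy": 0,"wz": 0,"claw": 0.04},{"dx": 0.011,"dy": -0.05,"dz": 0.122,"wx": 0,"wy": 0,"wz": 0,"claw": 0.04},{"dx": 0.02,"dy": -0.088,"dz": 0.122,"wx": 0,"wy": 0,"wz": 0,"claw": 0.04}]'

```text
time_s: 10.15
eef_pos: [0.443, 0.226, 0.1283]
tool_rot: [179.7, -0.3, 83.2]
ft_force: [0.5, -0.8, -4.0]
width: 0.568
grip_force: 54.2
```

Emit:
play_rows --rows '[{"dx": 0.0087,"dy": -0.0378,"dz": 0,"wx": 0,"wy": 0,"wz": 0,"claw": 0.04},{"dx": 0.0174,"dy": -0.0756,"dz": 0,"wx": 0,"wy": 0,"wz": 0,"claw": 0.04},{"dx": 0.0261,"dy": -0.1134,"dz": 0,"wx": 0,"wy": 0,"wz": 0,"claw": 0.04},{"dx": 0.0348,"dy": -0.1512,"dz": 0,"wx": 0,"wy": 0,"wz": 0,"claw": 0.04},{"dx": 0.0435,"dy": -0.189,"dz": 0,"wx": 0,"wy": 0,"wz": 0,"claw": 0.04}]'

```text
time_s: 10.57
eef_pos: [0.4851, 0.0336, 0.1249]
tool_rot: [-180.0, 0.0, 83.0]
ft_force: [1.7, 0.7, -3.5]
width: 0.571
grip_force: 54.2
```

Emit:
play_rows --rows '[{"dx": 0.0087,"dy": -0.0378,"dz": 0,"wx": 0,"wy": 0,"wz": 0,"claw": 0.04},{"dx": 0.0174,"dy": -0.0756,"dz": 0,"wx": 0,"wy": 0,"wz": 0,"claw": 0.04},{"dx": 0.0261,"dy": -0.1134,"dz": 0,"wx": 0,"wy": 0,"wz": 0,"claw": 0.04},{"dx": 0.0348,"dy": -0.1512,"dz": 0,"wx": 0,"wy": 0,"wz": 0,"claw": 0.04},{"dx": 0.0435,"dy": -0.189,"dz": 0,"wx": 0,"wy": 0,"wz": 0,"claw": 0.04}]'

```text
time_s: 10.98
eef_pos: [0.5285, -0.1555, 0.1248]
tool_rot: [-180.0, 0.0, 83.0]
ft_force: [0.3, 0.9, -3.2]
width: 0.567
grip_force: 54.2
```

Emit:
play_rows --rows '[{"dx": 0.0087,"dy": -0.0378,"dz": 0,"wx": 0,"wy": 0,"wz": 0,"claw": 0.04},{"dx": 0.0174,"dy": -0.0756,"dz": 0,"wx": 0,"wy": 0,"wz": 0,"claw": 0.04},{"dx": 0.0261,"dy": -0.1134,"dz": 0,"wx": 0,"wy": 0,"wz": 0,"claw": 0.04},{"dx": 0.0348,"dy": -0.1512,"dz": 0,"wx": 0,"wy": 0,"wz": 0,"claw": 0.04},{"dx": 0.0435,"dy": -0.189,"dz": 0,"wx": 0,"wy": 0,"wz": 0,"claw": 0.04}]'

```text
time_s: 11.4
eef_pos: [0.5717, -0.3444, 0.1246]
tool_rot: [-179.9, -0.0, 83.0]
ft_force: [1.3, -0.0, -3.4]
width: 0.573
grip_force: 54.2
```

Emit:
play_rows --rows '[{"dx": 0,"dy": 0,"dz": -0.02,"wx": 0,"wy": 0,"wz": 0,"claw": 0.04},{"dx": 0,"dy": 0,"dz": -0.055,"wx": 0,"wy": 0,"wz": 0,"claw": 0.04},{"dx": 0,"dy": 0,"dz": -0.085,"wx": 0,"wy": 0,"wz": 0,"claw": 0.04},{"dx": 0,"dy": 0,"dz": -0.095,"wx": 0,"wy": 0,"wz": 0,"claw": 0.04},{"dx": 0,"dy": 0,"dz": -0.1,"wx": 0,"wy": 0,"wz": 0,"claw": 0.04}]'

```text
time_s: 11.82
eef_pos: [0.5708, -0.3416, 0.0226]
tool_rot: [-179.8, -0.1, 83.0]
ft_force: [-0.0, 0.7, -2.9]
width: 0.572
grip_force: 53.8
```

Run:
```python
from h import *
np.set_printoptions(precision=4,suppress=True)
s=readout.observe();print(s['time_s'],s['eef_pos'],s['tool_rot'],s['width'])
T,im=look(['bay_tee','tee_center'],'w5');p=wpix(T,[.5724,-.3425,.01]);print(p)
cv2.imwrite('pics/w5c.png',cv2.resize(im[100:330,200:600,::-1],None,fx=2,fy=2))
```

```text
11.8167 [ 0.5708 -0.3416  0.0226] [-179.7651   -0.0814   83.027 ] 0.5719594098851621
tee_center [324.6, 270.0] 0.94 [ 0.5712 -0.3521  0.018 ]
[324.6512 248.6509]
```

View pics/w5c.png

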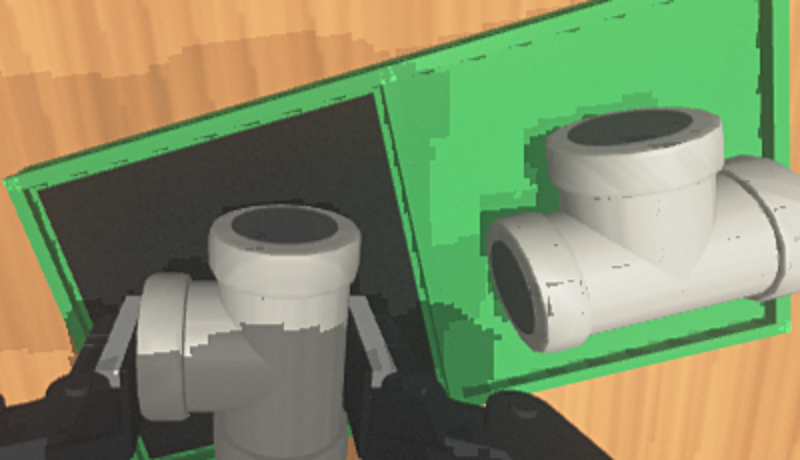

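w5: the tee is held over the bay of the tray with the tee sample, centred and level. I'm lowering and releasing it, then moving to the nut.

Emit:
play_rows --rows '[{"dx": 0,"dy": 0,"dz": -0.006,"wx": 0,"wy": 0,"wz": 0,"claw": 0.04},{"dx": 0,"dy": 0,"dz": -0.011,"wx": 0,"wy": 0,"wz": 0,"claw": 0.04},{"dx": 0,"dy": 0,"dz": -0.011,"wx": 0,"wy": 0,"wz": 0,"claw": 0.04},{"dx": 0,"dy": 0,"dz": -0.0115,"wx": 0,"wy": 0,"wz": 0,"claw": 0.04},{"dx": 0,"dy": 0,"dz": -0.0115,"wx": 0,"wy": 0,"wz": 0,"claw": 0.065}]'

```text
time_s: 12.38
eef_pos: [0.5727, -0.3425, 0.0138]
tool_rot: [180.0, 0.0, 83.0]
ft_force: [0.1, 0.2, -0.1]
width: 0.695
grip_force: 0.0
```

Emit:
play_rows --rows '[{"dx": 0,"dy": 0,"dz": 0,"wx": 0,"wy": 0,"wz": 0,"claw": 0.07},{"dx": 0,"dy": 0,"dz": 0,"wx": 0,"wy": 0,"wz": 0,"claw": 0.07},{"dx": 0,"dy": 0,"dz": 0.02,"wx": 0,"wy": 0,"wz": 0,"claw": 0.07},{"dx": 0,"dy": 0,"dz": 0.06,"wx": 0,"wy": 0,"wz": 0,"claw": 0.085},{"dx": 0,"dy": 0,"dz": 0.1,"wx": 0,"wy": 0,"wz": 0,"claw": 0.085}]'

```text
time_s: 12.8
eef_pos: [0.5716, -0.3418, 0.1133]
tool_rot: [-179.8, -0.1, 83.0]
ft_force: [0.6, -0.1, 0.7]
width: 0.999
grip_force: 0.0
```

Emit:
play_rows --rows '[{"dx": -0.007,"dy": 0.03,"dz": 0.025,"wx": 0,"wy": 0,"wz": 0,"claw": 0.085},{"dx": -0.014,"dy": 0.065,"dz": 0.045,"wx": 0,"wy": 0,"wz": 0,"claw": 0.085},{"dx": -0.022,"dy": 0.102,"dz": 0.055,"wx": 0,"wy": 0,"wz": 0,"claw": 0.085},{"dx": -0.03,"dy": 0.14,"dz": 0.065,"wx": 0,"wy": 0,"wz": 0,"claw": 0.085},{"dx": -0.038,"dy": 0.178,"dz": 0.07,"wx": 0,"wy": 0,"wz": 0,"claw": 0.085}]'

```text
time_s: 13.22
eef_pos: [0.5344, -0.1631, 0.1851]
tool_rot: [179.8, 0.0, 83.0]
ft_force: [0.6, 0.5, -0.1]
width: 0.995
grip_force: 0.0
```

Emit:
play_rows --rows '[{"dx": -0.008,"dy": 0.038,"dz": 0,"wx": 0,"wy": 0,"wz": 0,"claw": 0.085},{"dx": -0.016,"dy": 0.076,"dz": 0,"wx": 0,"wy": 0,"wz": 0,"claw": 0.085},{"dx": -0.024,"dy": 0.114,"dz": 0,"wx": 0,"wy": 0,"wz": 0,"claw": 0.085},{"dx": -0.034,"dy": 0.15,"dz": 0,"wx": 0,"wy": 0,"wz": 0,"claw": 0.085},{"dx": -0.034,"dy": 0.157,"dz": 0,"wx": 0,"wy": 0,"wz": 0,"claw": 0.085}]'

```text
time_s: 13.63
eef_pos: [0.4988, -0.0012, 0.1842]
tool_rot: [180.0, -0.1, 83.4]
ft_force: [0.1, -0.4, -0.0]
width: 0.993
grip_force: 0.0
```

Run:
```python
from h import *
s=readout.observe();print(s['time_s'],s['eef_pos'],s['tool_rot'],s['q'])
look(['nut_center','socket_center'],'w6')
save('top','top2')
```

```text
13.6333 [ 0.49881167 -0.00123641  0.18416106] [ 1.79967382e+02 -1.17782231e-01  8.34161113e+01] [ 12.1572666   24.5273813  -24.94667273 122.52769571  17.08612711
  36.15179027 -31.291681  ]
nut_center [323.2, 186.0] 0.74 [ 0.4997 -0.005   0.014 ]
nut_center [474.3, 264.6] 0.59 [ 0.6718 -0.1249  0.014 ]
socket_center [283.9, 25.6] 0.93 [0.4814 0.1535 0.021 ]
```

View pics/w6.png

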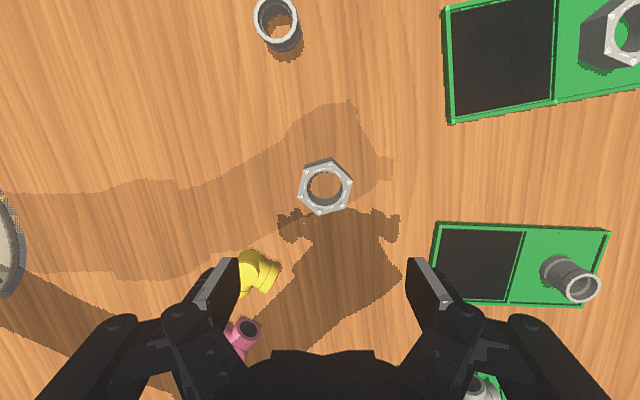

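Run:
```python
from h import *
from scipy.optimize import minimize
np.set_printoptions(precision=4,suppress=True)
T=np.load('pics/T_w6.npy');w=cv2.imread('pics/w6.png')
def comp(x0,y0,x1,y1):
    c=w[y0:y1,x0:x1];hs=cv2.cvtColor(c,cv2.COLOR_BGR2HSV)
    m=((hs[:,:,1]<50)&(hs[:,:,2]>70)).astype(np.uint8)
    n,l,st,_=cv2.connectedComponentsWithStats(m);k=1+st[1:,4].argmax();print(st[k]+[x0,y0,0,0,0])
    cn=max(cv2.findContours((l==k).astype(np.uint8),0,cv2.CHAIN_APPROX_NONE)[0],key=len)
    return cv2.convexHull(cn)[:,0]+[x0,y0]
h=comp(285,145,370,230)
P=np.array([watz(T,p,.026)[:2] for p in h])*1000
print(cv2.minAreaRect(P.astype(np.float32)))
# support widths over angle
for a in range(-90,90,5):
    d=np.array([np.cos(np.radians(a)),np.sin(np.radians(a))]);q=P@d;print(a,round(np.ptp(q),1),end='; ')
print();M,r=cv2.minEnclosingCircle(P.astype(np.float32));print(M,r)
print('shadow check', atz('top',(340,180),.02))
cv2.imwrite('pics/w6c.png',cv2.resize(w[145:230,285:370],None,fx=6,fy=6,interpolation=2))
```

```text
[ 297  158   56   58 1556]
((501.51446533203125, -3.5737380981445312), (64.49407958984375, 54.04722595214844), 69.52598571777344)
-90 61.9; -85 60.3; -80 58.3; -75 59.7; -70 61.0; -65 62.2; -60 63.1; -55 63.4; -50 63.3; -45 62.7; -40 61.6; -35 60.0; -30 58.2; -25 56.0; -20 54.2; -15 56.3; -10 58.2; -5 59.6; 0 60.8; 5 61.5; 10 61.7; 15 61.5; 20 60.8; 25 59.7; 30 58.6; 35 57.1; 40 56.3; 45 58.7; 50 60.7; 55 62.3; 60 63.4; 65 64.1; 70 64.5; 75 64.5; 80 63.9; 85 63.0; 
(501.61004638671875, -3.609434127807617) 32.27699661254883
shadow check [ 0.5005 -0.0082  0.02  ]
```

View pics/w6c.png

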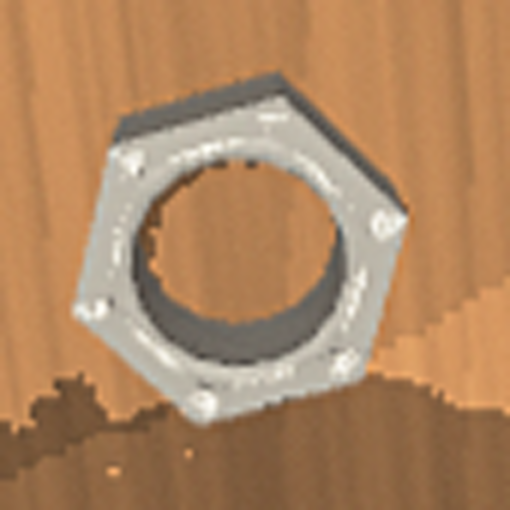

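Run:
```python
from h import *
np.set_printoptions(precision=4,suppress=True)
T=np.load('pics/T_w6.npy')
V=np.array([(115,145),(285,98),(405,215),(360,370),(200,420),(80,310)])/6+[284.5,144.5]
W=np.array([watz(T,p,.028) for p in V]);print(W,W.mean(0))
for i in range(3):
    e=W[(i+1)%6]-W[i];print(np.degrees(np.arctan2(e[1],e[0]))+90)
    print(np.linalg.norm((W[i]+W[i+1]-W[(i+3)%6]-W[(i+4)%6])/2))
```

```text
[[ 0.482   0.0196  0.028 ]
 [ 0.5123  0.0244  0.028 ]
 [ 0.5311  0.0013  0.028 ]
 [ 0.5206 -0.0266  0.028 ]
 [ 0.4905 -0.0328  0.028 ]
 [ 0.4717 -0.0094  0.028 ]] [ 0.5014 -0.0039  0.028 ]
98.91416090353384
0.05238828514697169
39.239664563848635
0.052939271190403175
-20.75214875818746
0.05216519769655566
```

The crop shows the nut with flats at −21°, 39° and 99°, width measured 52.5 mm against 54 mm given. I grasp it at yaw 69°.

Emit:
play_rows --rows '[{"dx": 0.001,"dy": 0.0034,"dz": -0.02,"wx": 0,"wy": 0,"wz": -0.12,"claw": 0.085},{"dx": 0.001,"dy": 0.0034,"dz": -0.05,"wx": 0,"wy": 0,"wz": -0.243,"claw": 0.085},{"dx": 0.001,"dy": 0.0034,"dz": -0.09,"wx": 0,"wy": 0,"wz": -0.243,"claw": 0.085},{"dx": 0.001,"dy": 0.0034,"dz": -0.12,"wx": 0,"wy": 0,"wz": -0.243,"claw": 0.085},{"dx": 0.001,"dy": 0.0034,"dz": -0.14,"wx": 0,"wy": 0,"wz": -0.243,"claw": 0.085}]'

```text
time_s: 14.25
eef_pos: [0.501, -0.0064, 0.0406]
tool_rot: [-179.9, 0.1, 68.9]
ft_force: [0.1, -0.1, 0.4]
width: 0.996
grip_force: 0.0
```

Emit:
play_rows --rows '[{"dx": 0,"dy": 0,"dz": -0.018,"wx": 0,"wy": 0,"wz": 0,"claw": 0.085},{"dx": 0,"dy": 0,"dz": -0.033,"wx": 0,"wy": 0,"wz": 0,"claw": 0.085},{"dx": 0,"dy": 0,"dz": -0.041,"wx": 0,"wy": 0,"wz": 0,"claw": 0.085},{"dx": 0,"dy": 0,"dz": -0.041,"wx": 0,"wy": 0,"wz": 0,"claw": 0.07},{"dx": 0,"dy": 0,"dz": -0.041,"wx": 0,"wy": 0,"wz": 0,"claw": 0.06}]'

```text
time_s: 14.67
eef_pos: [0.5015, -0.0051, 0.0022]
tool_rot: [-180.0, 0.0, 69.0]
ft_force: [0.3, 0.0, 1.0]
width: 0.742
grip_force: 0.0
```

Emit:
play_rows --rows '[{"dx": 0,"dy": 0,"dz": 0,"wx": 0,"wy": 0,"wz": 0,"claw": 0.045},{"dx": 0,"dy": 0,"dz": 0,"wx": 0,"wy": 0,"wz": 0,"claw": 0.045},{"dx": 0,"dy": 0,"dz": 0,"wx": 0,"wy": 0,"wz": 0,"claw": 0.045},{"dx": 0,"dy": 0,"dz": 0,"wx": 0,"wy": 0,"wz": 0,"claw": 0.045},{"dx": 0,"dy": 0,"dz": 0,"wx": 0,"wy": 0,"wz": 0,"claw": 0.045}]'

```text
time_s: 15.08
eef_pos: [0.502, -0.0043, 0.0031]
tool_rot: [179.9, -0.0, 69.1]
ft_force: [-0.2, -0.5, 7.6]
width: 0.62
grip_force: 54.1
```

Emit:
play_rows --rows '[{"dx": 0,"dy": 0,"dz": 0.03,"wx": 0,"wy": 0,"wz": 0,"claw": 0.045},{"dx": 0,"dy": 0,"dz": 0.07,"wx": 0,"wy": 0,"wz": 0,"claw": 0.045},{"dx": 0.01,"dy": 0.006,"dz": 0.105,"wx": 0,"wy": 0,"wz": 0,"claw": 0.045},{"dx": 0.04,"dy": 0.024,"dz": 0.12,"wx": 0,"wy": 0,"wz": 0,"claw": 0.045},{"dx": 0.075,"dy": 0.043,"dz": 0.12,"wx": 0,"wy": 0,"wz": 0,"claw": 0.045}]'

```text
time_s: 15.5
eef_pos: [0.5773, 0.0381, 0.1271]
tool_rot: [179.8, -0.1, 68.9]
ft_force: [1.6, 0.9, -3.2]
width: 0.623
grip_force: 54.3
```

Emit:
play_rows --rows '[{"dx": 0.033,"dy": 0.019,"dz": 0,"wx": 0,"wy": 0,"wz": 0,"claw": 0.045},{"dx": 0.066,"dy": 0.038,"dz": 0,"wx": 0,"wy": 0,"wz": 0,"claw": 0.045},{"dx": 0.099,"dy": 0.056,"dz": 0,"wx": 0,"wy": 0,"wz": 0,"claw": 0.045},{"dx": 0.1138,"dy": 0.0647,"dz": -0.01,"wx": 0,"wy": 0,"wz": 0,"claw": 0.045},{"dx": 0.1138,"dy": 0.0647,"dz": -0.03,"wx": 0,"wy": 0,"wz": 0,"claw": 0.045}]'

```text
time_s: 15.92
eef_pos: [0.6951, 0.1076, 0.0943]
tool_rot: [179.7, -0.3, 69.2]
ft_force: [-0.3, -0.1, -1.4]
width: 0.621
grip_force: 54.3
```

Emit:
play_rows --rows '[{"dx": 0,"dy": 0,"dz": -0.03,"wx": 0,"wy": 0,"wz": 0,"claw": 0.045},{"dx": 0,"dy": 0,"dz": -0.055,"wx": 0,"wy": 0,"wz": 0,"claw": 0.045},{"dx": 0,"dy": 0,"dz": -0.066,"wx": 0,"wy": 0,"wz": 0,"claw": 0.045},{"dx": 0,"dy": 0,"dz": -0.07,"wx": 0,"wy": 0,"wz": 0,"claw": 0.045},{"dx": 0,"dy": 0,"dz": -0.07,"wx": 0,"wy": 0,"wz": 0,"claw": 0.045}]'

```text
time_s: 16.33
eef_pos: [0.6898, 0.1037, 0.0217]
tool_rot: [-179.9, 0.0, 69.1]
ft_force: [0.5, -0.6, -1.6]
width: 0.623
grip_force: 54.2
```

Run:
```python
from h import *
np.set_printoptions(precision=4,suppress=True)
s=readout.observe();print(s['time_s'],s['eef_pos'],s['tool_rot'],s['width'])
T,im=look(['bay_nut','nut_center'],'w7');print(wpix(T,[.6902,.1037,.01]))
```

```text
16.3333 [0.6898 0.1037 0.0217] [-179.9304    0.043    69.0919] 0.6234420497946487
bay_nut [319.9, 246.4] 0.91 [0.6894 0.1052 0.01  ]
[322.1367 248.055 ]
```

View pics/w7.png

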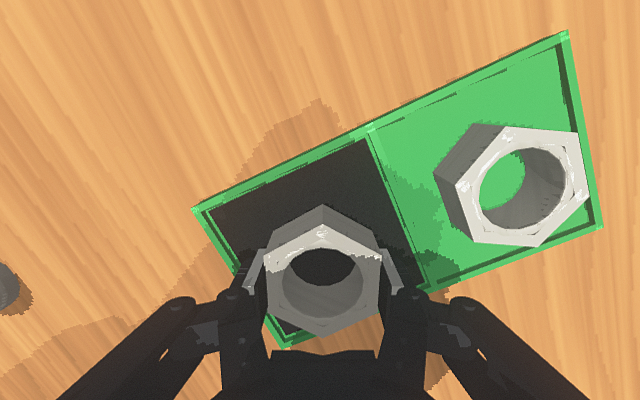

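w7: nut held over the bay of the hexagon-nut tray, centred. Now I lower and release it, then move to the socket.

Emit:
play_rows --rows '[{"dx": 0,"dy": 0,"dz": -0.005,"wx": 0,"wy": 0,"wz": 0,"claw": 0.045},{"dx": 0,"dy": 0,"dz": -0.0093,"wx": 0,"wy": 0,"wz": 0,"claw": 0.045},{"dx": 0,"dy": 0,"dz": -0.0095,"wx": 0,"wy": 0,"wz": 0,"claw": 0.045},{"dx": 0,"dy": 0,"dz": -0.0095,"wx": 0,"wy": 0,"wz": 0,"claw": 0.045},{"dx": 0,"dy": 0,"dz": -0.0095,"wx": 0,"wy": 0,"wz": 0,"claw": 0.065}]'

```text
time_s: 16.9
eef_pos: [0.6903, 0.1037, 0.013]
tool_rot: [180.0, -0.0, 69.1]
ft_force: [0.1, -0.1, -0.1]
width: 0.742
grip_force: 0.0
```

Emit:
play_rows --rows '[{"dx": 0,"dy": 0,"dz": 0,"wx": 0,"wy": 0,"wz": 0,"claw": 0.073},{"dx": 0,"dy": 0,"dz": 0,"wx": 0,"wy": 0,"wz": 0,"claw": 0.073},{"dx": 0,"dy": 0,"dz": 0.02,"wx": 0,"wy": 0,"wz": 0,"claw": 0.073},{"dx": 0,"dy": 0,"dz": 0.06,"wx": 0,"wy": 0,"wz": 0,"claw": 0.085},{"dx": 0,"dy": 0,"dz": 0.1,"wx": 0,"wy": 0,"wz": 0,"claw": 0.085}]'

```text
time_s: 17.32
eef_pos: [0.6889, 0.1036, 0.1123]
tool_rot: [-179.8, 0.1, 69.1]
ft_force: [0.5, -0.3, 1.0]
width: 0.998
grip_force: 0.0
```

Emit:
play_rows --rows '[{"dx": -0.03,"dy": 0.007,"dz": 0.025,"wx": 0,"wy": 0,"wz": 0,"claw": 0.085},{"dx": -0.065,"dy": 0.015,"dz": 0.04,"wx": 0,"wy": 0,"wz": 0,"claw": 0.085},{"dx": -0.105,"dy": 0.024,"dz": 0.05,"wx": 0,"wy": 0,"wz": 0,"claw": 0.085},{"dx": -0.144,"dy": 0.033,"dz": 0.055,"wx": 0,"wy": 0,"wz": 0,"claw": 0.085},{"dx": -0.182,"dy": 0.042,"dz": 0.055,"wx": 0,"wy": 0,"wz": 0,"claw": 0.085}]'

```text
time_s: 17.73
eef_pos: [0.5066, 0.146, 0.1691]
tool_rot: [179.9, -0.1, 69.1]
ft_force: [-0.4, 0.9, -0.3]
width: 0.994
grip_force: 0.0
```

Emit:
play_rows --rows '[{"dx": -0.02,"dy": 0.004,"dz": 0,"wx": 0,"wy": 0,"wz": 0,"claw": 0.085},{"dx": -0.03,"dy": 0.007,"dz": 0,"wx": 0,"wy": 0,"wz": 0,"claw": 0.085},{"dx": -0.03,"dy": 0.007,"dz": 0,"wx": 0,"wy": 0,"wz": 0,"claw": 0.085},{"dx": -0.03,"dy": 0.007,"dz": 0,"wx": 0,"wy": 0,"wz": 0,"claw": 0.085},{"dx": -0.03,"dy": 0.007,"dz": 0,"wx": 0,"wy": 0,"wz": 0,"claw": 0.085}]'

```text
time_s: 18.15
eef_pos: [0.4799, 0.1526, 0.1678]
tool_rot: [180.0, -0.0, 69.0]
ft_force: [-0.1, -0.4, -0.3]
width: 0.998
grip_force: 0.0
```

Run:
```python
from h import *
np.set_printoptions(precision=4,suppress=True)
s=readout.observe();print(s['time_s'],s['eef_pos'],s['tool_rot'])
T,im=look(['socket_center','bay_nut','nut_center'],'w8')
w=im[:,:,::-1];c=np.round(wpix(T,[.478,.153,.03])).astype(int);print(c)
x0,y0=c-45;hs=cv2.cvtColor(np.ascontiguousarray(w[y0:y0+90,x0:x0+90]),cv2.COLOR_BGR2HSV)
m=((hs[:,:,1]<60)&(hs[:,:,2]>50)).astype(np.uint8);n,l,st,_=cv2.connectedComponentsWithStats(m);print(st[1:][st[1:,4]>100]+[x0,y0,0,0,0])
cv2.imwrite('pics/w8c.png',cv2.resize(w[y0:y0+90,x0:x0+90],None,fx=6,fy=6,interpolation=2))
```

```text
18.15 [0.4799 0.1526 0.1678] [179.9502  -0.0363  69.0298]
socket_center [319.4, 188.4] 0.95 [0.4776 0.1533 0.021 ]
bay_nut [6.2, 164.9] 0.97 [0.1798 0.292  0.01  ]
bay_nut [529.3, 154.8] 0.86 [0.6926 0.106  0.01  ]
nut_center [540.3, 158.4] 0.69 [0.7002 0.0998 0.014 ]
[320 191]
[[ 298  167   39   45 1054]]
```

View pics/w8c.png

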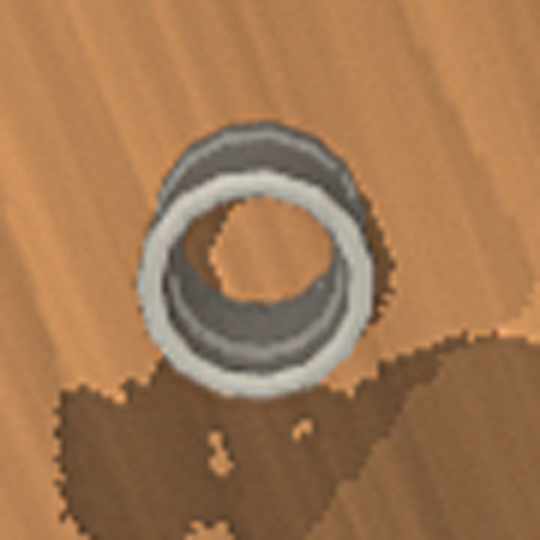

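Run:
```python
from h import *
np.set_printoptions(precision=4,suppress=True)
T=np.load('pics/T_w8.npy');f=lambda a,b,z:watz(T,(275+a/6-.5,146+b/6-.5),z)
print(f(256,284,.042),f(138,284,.042)-f(374,284,.042),f(256,171,.042)-f(256,398,.042),f(272,265,0.001))
print(f(272,252,0.001))
print(tri([wray(np.load('pics/T_w4.npy'),(370,284.5)),wray(T,(319.4,188.4)),wray(np.load('pics/T_w6.npy'),(283.9,25.6))]))
print([d for c in['top'] for _ in[save(c,'top3')] for n in('nut_center','elbow_center','tee_center') for d in landmark_of(c,n)])
```

```text
[0.4763 0.1553 0.042 ] [-0.0354  0.0136  0.    ] [0.0138 0.0354 0.    ] [0.4754 0.1468 0.001 ]
[0.4763 0.1491 0.001 ]
(array([0.4797, 0.1533, 0.0233]), [0.0003661773704935833, 0.0019095429157554302, 0.0018977640388922329])
[{'xy': [215.9, 153.5], 'confidence': 0.77}]
```

Socket crop: the tube is upright and the top rim centre is at crop (256,284), diameter 38 mm. I grasp at (0.477, 0.154).

Emit:
play_rows --rows '[{"dx": -0.0012,"dy": 0.0015,"dz": -0.03,"wx": 0,"wy": 0,"wz": 0,"claw": 0.085},{"dx": -0.0012,"dy": 0.0015,"dz": -0.06,"wx": 0,"wy": 0,"wz": 0,"claw": 0.085},{"dx": -0.0012,"dy": 0.0015,"dz": -0.09,"wx": 0,"wy": 0,"wz": 0,"claw": 0.085},{"dx": -0.0012,"dy": 0.0015,"dz": -0.11,"wx": 0,"wy": 0,"wz": 0,"claw": 0.085},{"dx": -0.0012,"dy": 0.0015,"dz": -0.13,"wx": 0,"wy": 0,"wz": 0,"claw": 0.085}]'

```text
time_s: 18.97
eef_pos: [0.4768, 0.1541, 0.0364]
tool_rot: [-180.0, 0.0, 69.1]
ft_force: [1.2, 0.3, 0.1]
width: 0.999
grip_force: 0.0
```

Emit:
play_rows --rows '[{"dx": 0,"dy": 0,"dz": -0.016,"wx": 0,"wy": 0,"wz": 0,"claw": 0.085},{"dx": 0,"dy": 0,"dz": -0.028,"wx": 0,"wy": 0,"wz": 0,"claw": 0.07},{"dx": 0,"dy": 0,"dz": -0.034,"wx": 0,"wy": 0,"wz": 0,"claw": 0.06},{"dx": 0,"dy": 0,"dz": -0.034,"wx": 0,"wy": 0,"wz": 0,"claw": 0.05},{"dx": 0,"dy": 0,"dz": -0.034,"wx": 0,"wy": 0,"wz": 0,"claw": 0.045}]'

```text
time_s: 19.38
eef_pos: [0.477, 0.1543, 0.0038]
tool_rot: [-180.0, 0.0, 69.1]
ft_force: [-0.3, -0.9, 0.0]
width: 0.526
grip_force: 0.0
```

Emit:
play_rows --rows '[{"dx": 0,"dy": 0,"dz": 0,"wx": 0,"wy": 0,"wz": 0,"claw": 0.03},{"dx": 0,"dy": 0,"dz": 0,"wx": 0,"wy": 0,"wz": 0,"claw": 0.03},{"dx": 0,"dy": 0,"dz": 0,"wx": 0,"wy": 0,"wz": 0,"claw": 0.03},{"dx": 0,"dy": 0,"dz": 0,"wx": 0,"wy": 0,"wz": 0,"claw": 0.03},{"dx": 0,"dy": 0,"dz": 0,"wx": 0,"wy": 0,"wz": 0,"claw": 0.03}]'

```text
time_s: 19.8
eef_pos: [0.4774, 0.1543, 0.0045]
tool_rot: [179.9, -0.0, 69.1]
ft_force: [-0.4, -0.8, 8.0]
width: 0.446
grip_force: 50.8
```

Emit:
play_rows --rows '[{"dx": 0,"dy": 0,"dz": 0.03,"wx": 0,"wy": 0,"wz": 0,"claw": 0.03},{"dx": 0,"dy": 0,"dz": 0.07,"wx": 0,"wy": 0,"wz": 0,"claw": 0.03},{"dx": 0.003,"dy": -0.005,"dz": 0.107,"wx": 0,"wy": 0,"wz": 0,"claw": 0.03},{"dx": 0.0218,"dy": -0.0314,"dz": 0.12,"wx": 0,"wy": 0,"wz": 0,"claw": 0.03},{"dx": 0.0436,"dy": -0.0628,"dz": 0.12,"wx": 0,"wy": 0,"wz": 0,"claw": 0.03}]'

```text
time_s: 20.22
eef_pos: [0.522, 0.0932, 0.128]
tool_rot: [179.7, -0.2, 69.3]
ft_force: [1.5, -0.7, -2.5]
width: 0.441
grip_force: 50.9
```

Emit:
play_rows --rows '[{"dx": 0.0218,"dy": -0.0314,"dz": 0,"wx": 0,"wy": 0,"wz": 0,"claw": 0.03},{"dx": 0.0436,"dy": -0.0628,"dz": 0,"wx": 0,"wy": 0,"wz": 0,"claw": 0.03},{"dx": 0.0654,"dy": -0.0942,"dz": 0,"wx": 0,"wy": 0,"wz": 0,"claw": 0.03},{"dx": 0.0872,"dy": -0.1256,"dz": 0,"wx": 0,"wy": 0,"wz": 0,"claw": 0.03},{"dx": 0.109,"dy": -0.157,"dz": 0,"wx": 0,"wy": 0,"wz": 0,"claw": 0.03}]'

```text
time_s: 20.63
eef_pos: [0.6301, -0.0678, 0.124]
tool_rot: [180.0, 0.0, 69.1]
ft_force: [0.4, 1.5, -1.9]
width: 0.44
grip_force: 50.9
```

Emit:
play_rows --rows '[{"dx": 0.0218,"dy": -0.0314,"dz": 0,"wx": 0,"wy": 0,"wz": 0,"claw": 0.03},{"dx": 0.044,"dy": -0.0629,"dz": 0,"wx": 0,"wy": 0,"wz": 0,"claw": 0.03},{"dx": 0.044,"dy": -0.0629,"dz": -0.025,"wx": 0,"wy": 0,"wz": 0,"claw": 0.03},{"dx": 0.044,"dy": -0.0629,"dz": -0.055,"wx": 0,"wy": 0,"wz": 0,"claw": 0.03},{"dx": 0.044,"dy": -0.0629,"dz": -0.075,"wx": 0,"wy": 0,"wz": 0,"claw": 0.03}]'

```text
time_s: 21.05
eef_pos: [0.6727, -0.1299, 0.0467]
tool_rot: [-179.9, 0.0, 69.0]
ft_force: [-0.3, 0.3, -2.2]
width: 0.441
grip_force: 50.9
```

Emit:
play_rows --rows '[{"dx": 0,"dy": 0,"dz": -0.015,"wx": 0,"wy": 0,"wz": 0,"claw": 0.03},{"dx": 0,"dy": 0,"dz": -0.025,"wx": 0,"wy": 0,"wz": 0,"claw": 0.03},{"dx": 0,"dy": 0,"dz": -0.031,"wx": 0,"wy": 0,"wz": 0,"claw": 0.03},{"dx": 0,"dy": 0,"dz": -0.034,"wx": 0,"wy": 0,"wz": 0,"claw": 0.03},{"dx": 0,"dy": 0,"dz": -0.034,"wx": 0,"wy": 0,"wz": 0,"claw": 0.03}]'

```text
time_s: 21.47
eef_pos: [0.6739, -0.1283, 0.0153]
tool_rot: [180.0, 0.0, 69.1]
ft_force: [-0.3, 0.9, -0.8]
width: 0.446
grip_force: 50.9
```

Run:
```python
from h import *
s=readout.observe();print(s['time_s'],s['eef_pos'],s['tool_rot'],s['width'],s['ft_force'])
look(['bay_socket','socket_center'],'w9')
```

```text
21.4667 [ 0.67393681 -0.12828585  0.01533113] [1.79965977e+02 3.55954227e-03 6.91088406e+01] 0.4459631243857929 [-0.31785414  0.92046465 -0.78219848]
socket_center [322.9, 273.0] 0.83 [ 0.6726 -0.1341  0.021 ]
```

Emit:
play_rows --rows '[{"dx": 0,"dy": 0,"dz": -0.001,"wx": 0,"wy": 0,"wz": 0,"claw": 0.03},{"dx": 0,"dy": 0,"dz": -0.001,"wx": 0,"wy": 0,"wz": 0,"claw": 0.03},{"dx": 0,"dy": 0,"dz": -0.001,"wx": 0,"wy": 0,"wz": 0,"claw": 0.045},{"dx": 0,"dy": 0,"dz": -0.001,"wx": 0,"wy": 0,"wz": 0,"claw": 0.06},{"dx": 0,"dy": 0,"dz": -0.001,"wx": 0,"wy": 0,"wz": 0,"claw": 0.06}]'

```text
time_s: 22.03
eef_pos: [0.6736, -0.1285, 0.0139]
tool_rot: [180.0, -0.0, 69.1]
ft_force: [0.7, 0.3, 0.3]
width: 0.704
grip_force: 0.0
```

Emit:
play_rows --rows '[{"dx": 0,"dy": 0,"dz": 0,"wx": 0,"wy": 0,"wz": 0,"claw": 0.062},{"dx": 0,"dy": 0,"dz": 0.02,"wx": 0,"wy": 0,"wz": 0,"claw": 0.062},{"dx": 0,"dy": 0,"dz": 0.06,"wx": 0,"wy": 0,"wz": 0,"claw": 0.062},{"dx": 0,"dy": 0,"dz": 0.1,"wx": 0,"wy": 0,"wz": 0,"claw": 0.08},{"dx": 0,"dy": 0,"dz": 0.14,"wx": 0,"wy": 0,"wz": 0,"claw": 0.08}]'

```text
time_s: 22.45
eef_pos: [0.6731, -0.1283, 0.1548]
tool_rot: [-179.9, 0.0, 69.1]
ft_force: [0.7, -0.1, -0.1]
width: 0.937
grip_force: 0.0
```

Emit:
play_rows --rows '[{"dx": -0.02,"dy": -0.01,"dz": 0.03,"wx": 0,"wy": 0,"wz": 0,"claw": 0.08},{"dx": -0.04,"dy": -0.02,"dz": 0.06,"wx": 0,"wy": 0,"wz": 0,"claw": 0.08},{"dx": -0.065,"dy": -0.03,"dz": 0.09,"wx": 0,"wy": 0,"wz": 0,"claw": 0.08},{"dx": -0.09,"dy": -0.04,"dz": 0.11,"wx": 0,"wy": 0,"wz": 0,"claw": 0.08},{"dx": -0.1,"dy": -0.05,"dz": 0.12,"wx": 0,"wy": 0,"wz": 0,"claw": 0.08}]'

```text
time_s: 22.87
eef_pos: [0.5714, -0.1791, 0.2768]
tool_rot: [179.9, 0.1, 69.1]
ft_force: [0.5, -0.6, -0.9]
width: 0.941
grip_force: 0.0
```

Run:
```python
from h import *
s=readout.observe();print(s['time_s'],s['eef_pos'],s['tool_rot'],s['width'],s['ft_force'])
look(['bay_socket','socket_center','tee_center','bay_tee','nut_center','bay_nut','collar_center'],'w10')
im=save('side','side3'); print(landmark_of('side','elbow_center')[:3])
a=cv2.imread('pics/w10.png');b=cv2.imread('pics/side3.png')
cv2.imwrite('pics/fin.png',cv2.resize(np.vstack([a,b]),(480,600)))
```

```text
22.8667 [ 0.57144051 -0.17913083  0.27682766] [1.79871415e+02 6.37876795e-02 6.90617866e+01] 0.9407067319579707 [ 0.51471617 -0.58965621 -0.86561335]
bay_socket [377.1, 104.5] 0.65 [ 0.6707 -0.1284  0.01  ]
socket_center [384.7, 103.9] 0.88 [ 0.6782 -0.1306  0.021 ]
tee_center [362.9, 261.4] 0.67 [ 0.5781 -0.3419  0.018 ]
tee_center [263.6, 276.0] 0.66 [ 0.4223 -0.31    0.018 ]
bay_tee [357.7, 258.0] 0.84 [ 0.5719 -0.3379  0.01  ]
collar_center [262.9, 272.4] 0.74 [ 0.4192 -0.309   0.007 ]
[{'xy': [347.7, 246.7], 'confidence': 0.94}, {'xy': [292.7, 158.4], 'confidence': 0.64}, {'xy': [361.1, 271.8], 'confidence': 0.63}]
```

View pics/fin.png

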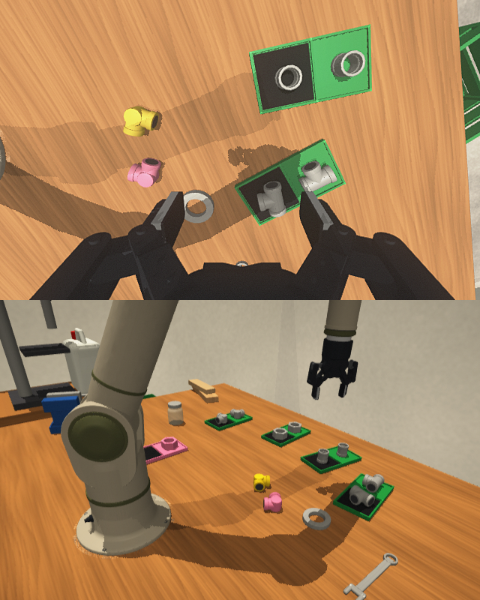

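The final view shows all four fittings lying centred in their bays. The collar and jar look unmoved and the gripper is clear. I'm handing in.

```bash
python3 -c "
from h import *
print(robot.job_done())"
```

```text
the job is handed in; nothing more can be done
None
```

I placed the tee, elbow, socket and nut in their matching green bays and handed the job in at about 23 s; the final pictures show all four lying centred, with the collar and jar untouched.

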